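# Tip the therapy balls through the bin's sprung flap

### The arm

A 6-joint arm with a two-finger parallel gripper is mounted at the origin on the work surface. World frame = base frame: x ahead of the robot, y to its left, z up, the work surface at z = 0. Lengths are in mm, angles in degrees, forces in N, time in s.
With the tool pointing down it reaches from about 300 to 850 mm from the base axis. Payload 4.2 kg.
Tool frame: the origin (TCP) lies at the very end of the fingers, on their centre line; the grasp point (between the pads) lies 19 mm behind it; z points along the fingers, y is the line along which they close (so a half turn about z gives the same grasp; the last joint's range is limited). The gripper opens to 91 mm and grips with 3 to 60 N. Pads are 32 mm wide; open, the fingers measure 118 mm over their backs; the gripper's body (76 mm by 178 mm) begins 60 mm behind the grasp point.
Start: joints at [68.01, 18.312, 89.639, -0, 72.044, -1.146], TCP at [204.604, 537.383, 213.976] pointing down, gripper open.
Joint ranges: [-177.97, 177.97], [-48.28, 115.42], [12.27, 149.76], [-77.06, 257.06], [2.81, 150.46], [-146.56, 146.56]. Speed limits (degrees/s): [147.25, 147.25, 180, 180, 180, 180].

### API

Orientations are given as [roll, pitch, yaw] about the fixed x, y, z axes, in that order (R = Rz(yaw) Ry(pitch) Rx(roll)).
In Python, from workcell import env, eyes gives the robot as it stands.
- The arm moves only by the tool send_rows, never from a script. Its argument "targets" is text: rows parted by semicolons, each of 7 numbers parted by spaces: the shift along the tool's x, y, z in m, then the turn, a rotation vector about the tool's x, y, z in degrees, then the opening in per cent of the stroke, from 0 (shut) to 100 (fully open). A call has 1 to 12 rows; each row is the pose to reach, as a shift and turn from the pose commanded when the call began, along the tool's axes at that moment; what a row does not reach only later rows make up. A row lasts 1/12 s, in which the tool goes at most 41.7 mm and 7.16 degrees, less where a joint would pass 70% of its speed; a pose out of reach is approached as far as the arm can. A call with a gripper value outside its range is refused whole. The fingers move at their own pace and stop on an object; "grip_force" is the grip in N (left out, the last holds). Time passes only in rows, so rows that repeat a pose let the fingers close. It gives the time, the measured TCP pose, the force, the opening and the grip force at its end, in the units of the state.
- env.state(): the state, without advancing time (a new reading comes with each control period).
- eyes.grab_frame(name): name is "scene" or "top" or "wrist"; returns a dict with "image" (480x640x3 uint8, blue, green, red), "fovy" (degrees; the focal length in pixels is half the picture's height over the tangent of half this angle, whatever the lens; pixels are square), "cx", "cy" (the principal point, pixels), "eye" and "attitude" of the camera in the world. Camera axes: x right, y up, looking along -z (the intrinsics and any distortion apply to the point x, -y, -z); pixel columns grow to the right and rows downward; lengths in mm; the calibration is good to about 2 mm. A picture is of the moment at which its call begins. There is no depth.
- env.job_done(): hands the job in; it is judged then, once.
The state is a dict: "time_s": time; "qpos": joint angles; "qvel": joint speeds; "effort": joint torques, N m; "ee_pos": TCP position; "ee_rot": TCP orientation; "force": force on the tool from outside, world axes, zero at the start; "torque": the same for the moment, N m; "gripper_width": finger opening in mm; "gripper_force": force on a finger pad.
Only numpy, scipy, OpenCV 4.12 (cv2) and the standard library are available. Lean on these libraries where they do the work, as an engineer would, in place of code of your own. Each camera call takes 0.05 s, during which the arm holds its last target. There are 200 camera calls.

### The job

Lift the grey tray by its blue handle with the three therapy balls in it, gently push the bin's sprung orange flap down with the tray's nose while the balls are still in the tray, and then tip the tray so that all three roll into the bin; do not handle the balls with the gripper. Draw the tray out so that the flap springs shut, set the empty tray back upright in the middle of its black mat and let go. Leave the bottle, cup, scrubber and denture case as they stand.

Things in the scene. Friction and masses are not known exactly. Their poses are not given: they have to be found in the camera images.
- tray: Loose grey pouring tray, 186 mm long (x), 108 mm wide (y; 116 over the handle's uprights), 120 mm tall with its handle, about 250 g. Origin at the centre of its underside, z up. Floor 4 mm thick; side walls and rear wall (+x end) 40 mm high, 4 mm thick; the nose (-x end) has only a low lip, and two low ribs cross the floor. Starts on the mat, nose roughly towards the robot.
- handle (a point): Centre of the tray's blue handle bar, at (18, 0, 108) mm in the tray's frame. The bar is 20 mm thick along the tray's x, 24 mm high, and runs along the tray's y with 104 mm free between two uprights. The balls pass below it: its underside is 96 mm above the tray's underside.
- nose (a point): Middle of the lower front edge of the tray's nose, at (-93, 0, 0) mm in the tray's frame. The lip here, and two ribs across the floor 62 and 124 mm behind it, are 4 mm thick and stand 5 mm above the tray's floor, one ball behind each: the balls stay in until the nose dips about 33 deg below level and roll out beyond that (40 to 45 deg empties the tray).
- ball0: Yellow hard studded therapy ball, diameter 60 mm, 50 to 100 g, loose in the tray. Origin at its centre.
- ball1: Red ball, the same as the yellow one.
- ball2: Green ball, the same as the yellow one.
- bin: White open-topped bin fixed to the seat, 178 (x) x 173 (y) mm outside, 165 mm high, walls and floor 4 mm. Origin at the centre of its underside, z up. Its +x rim, roughly away from the robot, carries the hinge of the orange flap. The way in is over that hinge side, with the tray's nose towards the bin's -x.
- hinge (a point): Middle of the flap's hinge line, level with the flap's top face, at (83, 0, 161) mm in the bin's frame; the hinge runs along the bin's y.
- flap (a joint): Angle of the flap: 0 shut (level), positive as its free edge is pushed down into the bin, stop at 1.2 rad. A spring shuts it: 0.24 N m at 0, rising by 0.12 N m per rad (about 3.5 to 5 N when pressed 70 mm from the hinge); a ball's weight does not open it.
- flap_edge (a point): Middle of the flap's free edge, top face. The flap is 120 mm from hinge to free edge, 158 mm wide, 4 mm thick; shut, its top lies 4 mm below the rim and leaves a slot of about 48 mm along the bin's -x wall, too narrow for a ball. Opened less than about 0.3 rad it does not let a ball past either.
- mat: Fixed black rubber mat 230 (x) x 150 (y) x 4 mm; origin at the centre of its underside. The tray's place.
- bottle: White bottle with a press-button dispenser, diameter 60 mm, 135 mm tall, origin at its underside. Bystander, on a fixed glass shelf 115 x 620 mm whose top is 40 mm above the seat, beyond the work, centred about 0.77 m ahead of the robot.
- cup: Ochre ceramic cup, diameter 76 mm, 85 mm tall, origin at its underside, on the glass shelf. Bystander.
- scrubber: Green foot scrubber 80 x 110 x 24 mm, origin at its underside, on the glass shelf. Bystander.
- case: Blue denture case with a white lid, 70 x 90 x 38 mm, origin at its underside, on the glass shelf. Bystander.

How it is judged:
By the outcome, as a careful person would: the job done as asked, in the order asked, and still so for the second after the job is handed in, with the robot touching nothing.
It also fails if it takes over 72 s, if anything falls off the work surface, if the arm or the gripper's body presses on something with over 40 N, if the wrist force passes 120 N, or if a joint passes its speed limit or range.

## Working session

There is one attempt and no reset: what is moved stays moved. The work goes in short steps, Python scripts to look and compute and a tool call to move; the robot and the scene stay as the last step left them, time stands still between calls to the robot, and variables do not carry over. Pictures are saved under pics/ and viewed, at most 12 in all, crops included, and the job is handed in when it is done.

Besides the shell and the picture viewer there is one more tool, called after ">>>" as a command line: name --argument value ..., lists and objects as JSON in quotes. send_rows: Moves the arm, as the interface text tells. Its arguments: {"type":"object","properties":{"targets":{"type":"string"},"grip_force":{"type":"number"}},"required":["targets"]}

```bash
ls; mkdir -p pics
python3 - <<'E'
from workcell import env, eyes
import cv2,numpy as np
for n in ["scene","top"]:
    f=eyes.grab_frame(n); cv2.imwrite(f"pics/{n}0.png",f["image"])
    print(n,{k:(np.array(v).round(4).tolist() if not isinstance(v,str) else v) for k,v in f.items() if k!="image"})
print(env.state())
E
```

```text
pics
scene {'fovy': 53.1676, 'cx': 317.684, 'cy': 247.0339, 'eye': [-54.8928, -220.1724, 849.0951], 'attitude': [43.0215, 1.2287, -71.5719]}
top {'fovy': 52.6309, 'cx': 327.7354, 'cy': 242.5669, 'eye': [433.0486, -9.6525, 1014.6685], 'attitude': [10.2122, 1.2035, -91.6558]}
{'time_s': 0.1, 'qpos': array([ 6.80099766e+01,  1.83475808e+01,  8.96989861e+01,  1.48799307e-04,
        7.20423986e+01, -1.14572784e+00]), 'qvel': array([-0.09029024, -0.05458925, -0.2061235 , -0.02660155, -0.08061145,
        0.10096617]), 'effort': array([-2.53257826e-05, -4.13335741e+01, -2.32513368e+01,  7.27229216e-02,
        4.21804469e-02, -3.92898744e-05]), 'ee_pos': array([204.43403491, 536.96009244, 213.21123673]), 'ee_rot': array([-1.79911055e+02, -1.92034992e-03,  1.59155657e+02]), 'force': array([-1.62417698, -0.11977136,  0.25448656]), 'torque': array([-0.04332978, -0.04568947, -0.03314682]), 'gripper_force': 0.0, 'gripper_width': 91.33968881535706}
```

View pics/scene0.png

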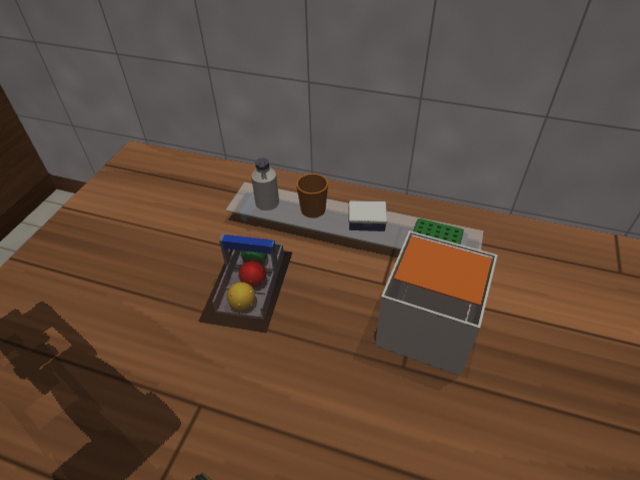

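View pics/top0.png

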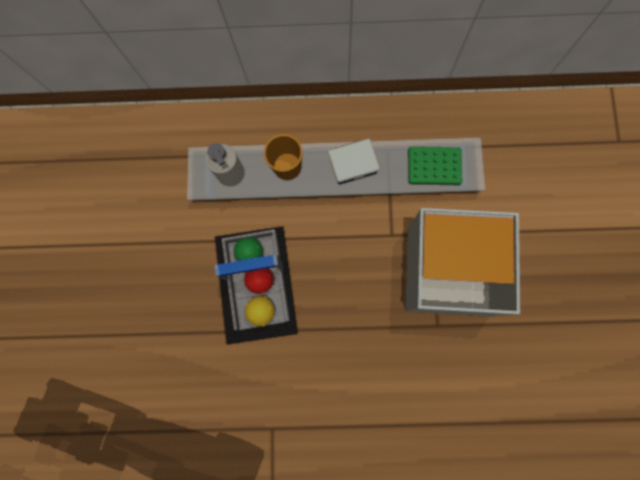

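The scene view shows the tray with its blue bar at about (248,243) and the bin with its orange flap at (445,268). In the top view the bar is at (246,265), the mat at (256,285) and the flap at (468,249). The nose and yellow ball face the robot.

```bash
cat > h.py <<'E'
from workcell import env, eyes
import cv2, numpy as np
from scipy.spatial.transform import Rotation as R
def grab(n): return eyes.grab_frame(n)
def cast(f,uv,z):
    uv=np.atleast_2d(np.array(uv,float)); F=240/np.tan(np.radians(f["fovy"])/2)
    d=np.c_[(uv[:,0]-f["cx"])/F,-(uv[:,1]-f["cy"])/F,-np.ones(len(uv))]
    d=R.from_euler('xyz',f["attitude"],degrees=True).apply(d); e=np.array(f["eye"])
    return e+d*((z-e[2])/d[:,2])[:,None]
def proj(f,P):
    F=240/np.tan(np.radians(f["fovy"])/2)
    c=R.from_euler('xyz',f["attitude"],degrees=True).inv().apply(np.atleast_2d(P)-np.array(f["eye"]))
    return np.c_[f["cx"]+F*c[:,0]/-c[:,2], f["cy"]-F*c[:,1]/-c[:,2]]
def mask(f,lo,hi):
    m=cv2.inRange(cv2.cvtColor(f["image"],cv2.COLOR_BGR2HSV),lo,hi)
    n,l,s,_=cv2.connectedComponentsWithStats(m); k=1+np.argmax(s[1:,4]); return (l==k).astype(np.uint8)
BLUE=((108,150,60),(125,255,255)); ORANGE=((5,190,150),(18,255,255))
def box(m):
    c=max(cv2.findContours(m,cv2.RETR_EXTERNAL,cv2.CHAIN_APPROX_NONE)[0],key=cv2.contourArea)
    return cv2.boxPoints(cv2.minAreaRect(c)),c
E
python3 - <<'E'
from h import *
np.set_printoptions(precision=1,suppress=True)
t=grab("top"); s=grab("scene")
for n,col,z in(("blue",BLUE,124),("orange",ORANGE,161)):
    for nm,f in(("top",t),("scene",s)):
        m=mask(f,*col); b,c=box(m); P=cast(f,c[:,0,:],z)[:,:2].astype(np.float32); r=cv2.minAreaRect(P)
        print(n,nm,m.sum(),"world rect",r[0],r[1],r[2]); print(cv2.boxPoints(r))
hsv=cv2.cvtColor(t["image"],cv2.COLOR_BGR2HSV)
for nm,lo,hi in(("y",(20,150,80),(32,255,255)),("r",(0,200,80),(4,255,255)),("g",(50,100,40),(75,255,255))):
    mm=cv2.inRange(hsv,lo,hi); mm[:215]=0
    u=np.argwhere(mm)[:,::-1].mean(0); print(nm,u,cast(t,u,38))
mm=cv2.inRange(t["image"],(0,0,0),(35,35,35)); mm[:, :200]=0;mm[:,310:]=0;mm[:215]=0;mm[350:]=0
c=max(cv2.findContours(mm,cv2.RETR_EXTERNAL,cv2.CHAIN_APPROX_NONE)[0],key=cv2.contourArea)
r=cv2.minAreaRect(cast(t,c[:,0,:],4)[:,:2].astype(np.float32)); print("mat",r); print(cv2.boxPoints(r))
# bin rim, white-ish
mm=cv2.inRange(hsv,(0,0,120),(179,60,255)); mm[:,:400]=0; mm[:195]=0; mm[330:]=0;mm[:,530:]=0
c=max(cv2.findContours(mm,cv2.RETR_EXTERNAL,cv2.CHAIN_APPROX_NONE)[0],key=cv2.contourArea)
r=cv2.minAreaRect(cast(t,c[:,0,:],165)[:,:2].astype(np.float32)); print("rim",r); print(cv2.boxPoints(r))
cv2.imwrite("pics/crop.png",cv2.resize(np.hstack([t["image"][195:355,190:350],t["image"][195:355,395:555]]),None,fx=2.5,fy=2.5,interpolation=cv2.INTER_CUBIC))
E
```

```text
blue top 479 world rect (555.3203735351562, 157.78134155273438) (23.619140625, 101.14189147949219) 6.223588943481445
[[538.1 206.8]
 [549.1 106.2]
 [572.5 108.8]
 [561.6 209.3]]
blue scene 347 world rect (555.6576538085938, 155.78668212890625) (19.824859619140625, 107.6794204711914) 8.308809280395508
[[538.1 207.6]
 [553.6 101.1]
 [573.2 103.9]
 [557.7 210.5]]
orange top 5349 world rect (569.2439575195312, -244.94180297851562) (154.55955505371094, 112.44351196289062) 85.00660705566406
[[ 506.5 -317. ]
 [ 618.5 -326.8]
 [ 632.  -172.8]
 [ 520.  -163.1]]
orange scene 3910 world rect (569.42626953125, -244.72816467285156) (156.04531860351562, 114.41085052490234) 85.03839111328125
[[ 505.7 -317.5]
 [ 619.7 -327.4]
 [ 633.2 -171.9]
 [ 519.2 -162.1]]
y [259.3 310.7] [[475.6 146.6  38. ]]
r [258.7 280.6] [[536.  147.7  38. ]]
g [247.2 248.2] [[603.2 171.   38. ]]
mat ((532.5419311523438, 160.4786376953125), (222.74240112304688, 144.3905792236328), 6.953697681427002)
[[413.2 218.7]
 [430.7  75.3]
 [651.8 102.3]
 [634.4 245.6]]
rim ((548.203369140625, -243.09060668945312), (174.85134887695312, 179.21914672851562), 85.02893829345703)
[[ 451.4 -322.4]
 [ 629.9 -338. ]
 [ 645.1 -163.8]
 [ 466.5 -148.2]]
```

View pics/crop.png

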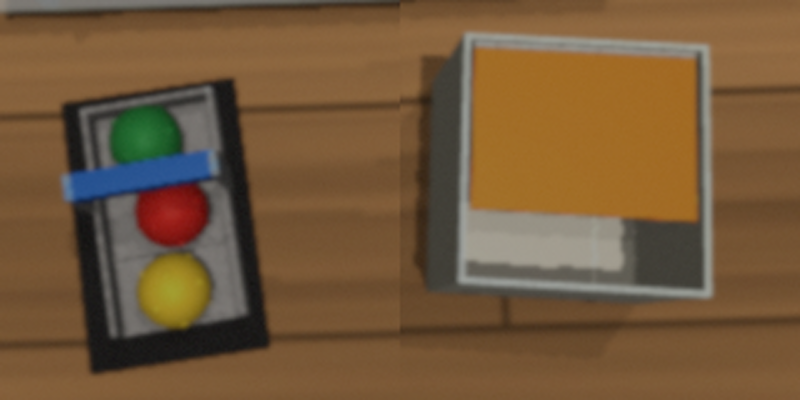

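The crop shows the tray lying close to the mat's middle with yaw about 7°, and the bin at yaw about -5° with its flap shut. The sizes agree with those given. Next I move above the handle.

```bash
cat >> h.py <<'E'
def to(pos,rot,s=None):
    "shift (m) and turn (deg) in tool axes to a TCP goal; rot = Rotation"
    s=s or env.state(); A=R.from_euler('xyz',s["ee_rot"],degrees=True)
    print("shift",(A.inv().apply(np.array(pos)-s["ee_pos"])/1000).round(4),"turn",(A.inv()*rot).as_rotvec(degrees=True).round(2))
def tool(yaw,tilt):  # tray frame (yaw, nose-down tilt) -> tool orientation
    T=R.from_euler('z',yaw,degrees=True)*R.from_euler('y',-tilt,degrees=True)
    return T*R.from_matrix(np.array([[0,1,0],[1,0,0],[0,0,-1]])), T
def st():
    s=env.state(); print({k:np.round(s[k],2).tolist() for k in("time_s","ee_pos","ee_rot","force","qpos","gripper_width","gripper_force")}); return s
E
python3 - <<'E'
from h import *
to((556,157,213),tool(7,0)[0])
E
```

```text
shift [-0.4638 -0.2302  0.0007] turn [-5.000e-02  3.000e-02  6.216e+01]
```

>>> send_rows --targets "-0.03 -0.015 0 0 0 4 100;-0.08 -0.04 0 0 0 10 100;-0.116 -0.058 0 0 0 16 100;-0.155 -0.077 0 0 0 22 100;-0.194 -0.096 0 0 0 28 100;-0.232 -0.115 0 0 0 34 100;-0.27 -0.134 0 0 0 40 100;-0.31 -0.154 0 0 0 46 100;-0.348 -0.173 0 0 0 51 100;-0.386 -0.192 0 0 0 56 100;-0.42 -0.209 0 0 0 60 100;-0.445 -0.221 0 0 0 62 100"

```text
time_s: 1.2
ee_pos: [539.4, 174.3, 213.9]
ee_rot: [-180.0, -0.0, 97.0]
force: [0.8, 0.1, -0.4]
gripper_width: 91.1
gripper_force: 0.0
```

>>> send_rows --targets "-0.01 -0.005 0 0 0 0 100;-0.015 -0.008 0 0 0 0 100;-0.015 -0.008 0 0 0 0 100;-0.015 -0.008 0 0 0 0 100"

```text
time_s: 1.53
ee_pos: [531.4, 160.9, 214.0]
ee_rot: [-180.0, -0.0, 97.2]
force: [0.4, -0.2, -0.9]
gripper_width: 91.4
gripper_force: 0.0
```

Run:
```python
from h import *
np.set_printoptions(precision=1,suppress=True)
st(); f=grab("wrist"); cv2.imwrite("pics/w1.png",f["image"]); print(f["eye"],f["attitude"],f["fovy"])
m=mask(f,*BLUE); b,c=box(m); r=cv2.minAreaRect(cast(f,c[:,0,:],124)[:,:2].astype(np.float32)); print(b,r,cv2.boxPoints(r))
```

```text
{'time_s': 1.53, 'ee_pos': [531.42, 160.94, 214.0], 'ee_rot': [-179.98, -0.04, 97.19], 'force': [0.39, -0.16, -0.87], 'qpos': [15.63, 16.54, 92.22, 0.05, 71.26, 8.43], 'gripper_width': 91.45, 'gripper_force': 0.0}
[522.4 236.9 384.9] [-15.8   0.    7.1] 64.58184500640836
[[332.4 265.6]
 [334.7 183.2]
 [362.2 184. ]
 [359.9 266.4]] ((554.3255615234375, 175.05995178222656), (19.23459243774414, 59.67380142211914), 7.568799018859863) [[540.9 203.4]
 [548.7 144.2]
 [567.8 146.7]
 [559.9 205.9]]
```

View pics/w1.png

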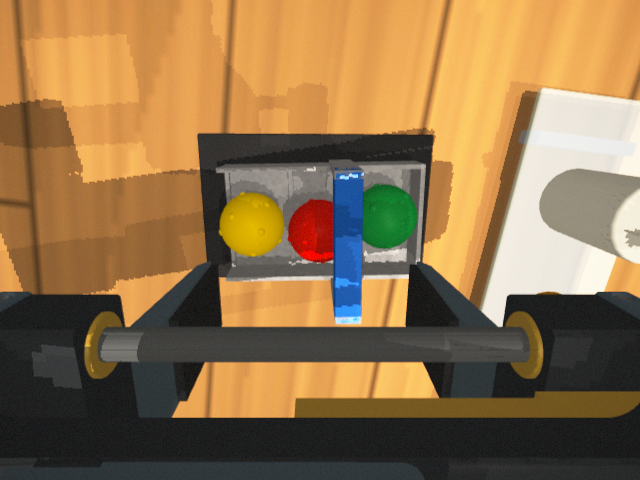

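The wrist view shows the bar spanning columns 333–362 and rows about 170–322, with the mat's upper corners at (199,134) and (434,131). I'll turn those points into positions.

Run:
```python
from h import *
np.set_printoptions(precision=1,suppress=True)
f=grab("wrist")
hsv=cv2.cvtColor(f["image"],cv2.COLOR_BGR2HSV); m=cv2.inRange(hsv,(100,100,40),(130,255,255)); m[:165]=0;m[325:]=0;m[:,:320]=0;m[:,375:]=0
c=np.argwhere(m)[:,::-1]; r=cv2.minAreaRect(cast(f,c,124)[:,:2].astype(np.float32)); print("bar",r)
P=cast(f,[[347,172],[347,322]],124); print(P,P.mean(0))
print("mat corners",cast(f,[[198.5,133.5],[434.5,130.5]],4))
print("tray rear-right top, rear-left, front(40)",cast(f,[[425,160],[422,276]],44))
to((556.5,157,95),tool(7,0)[0])
```

```text
bar ((556.93896484375, 158.46702575683594), (20.61385154724121, 116.17982482910156), 8.004977226257324)
[[548.5 213.1 124. ]
 [565.4 101.1 124. ]] [556.9 157.1 124. ]
mat corners [[412.5 220.5   4. ]
 [638.4 251.8   4. ]]
tray rear-right top, rear-left, front(40) [[623.2 224.7  44. ]
 [642.7 116.8  44. ]]
shift [-0.   0.   0.1] turn [ 0.  -0.   0.3]
```

Run:
```python
from h import *
st()
to((557,157.5,213),tool(7.7,0)[0])
```

```text
{'time_s': 1.63, 'ee_pos': [531.66, 161.54, 214.16], 'ee_rot': [179.98, -0.03, 97.27], 'force': [0.08, 0.15, 0.41], 'qpos': [15.7, 16.55, 92.18, 0.03, 71.25, 8.42], 'gripper_width': 90.85, 'gripper_force': 0.0}
shift [-0.0072  0.0246  0.0012] turn [ 0.02 -0.03 -0.43]
```

>>> send_rows --targets "-0.003 0.012 0 0 0 0 100;-0.007 0.0245 0 0 0 -0.4 100;-0.007 0.0245 0.02 0 0 -0.4 100;-0.007 0.0245 0.045 0 0 -0.4 100;-0.007 0.0245 0.065 0 0 -0.4 100;-0.007 0.0245 0.085 0 0 -0.4 100;-0.007 0.0245 0.1 0 0 -0.4 100;-0.007 0.0245 0.112 0 0 -0.4 100;-0.007 0.0245 0.12 0 0 -0.4 100;-0.007 0.0245 0.12 0 0 -0.4 100;-0.007 0.0245 0.12 0 0 -0.4 100"

```text
time_s: 2.55
ee_pos: [557.4, 157.2, 94.1]
ee_rot: [180.0, -0.0, 97.6]
force: [-0.9, 0.3, 0.4]
gripper_width: 91.0
gripper_force: 0.0
```

>>> send_rows --targets "0 0 0 0 0 0 60;0 0 0 0 0 0 40;0 0 0 0 0 0 25;0 0 0 0 0 0 15;0 0 0 0 0 0 5;0 0 0 0 0 0 0;0 0 0 0 0 0 0;0 0 0 0 0 0 0;0 0 0 0 0 0 0;0 0 0 0 0 0 0;0 0 0 0 0 0 0;0 0 0 0 0 0 0" --grip_force 55

```text
time_s: 3.55
ee_pos: [557.4, 156.4, 93.9]
ee_rot: [-180.0, -0.0, 97.5]
force: [-0.8, 0.4, 0.6]
gripper_width: 19.8
gripper_force: 55.0
```

>>> send_rows --targets "0 0 -0.002 0 0 0 0;0 0 -0.006 0 0 0 0;0 0 -0.012 0 0 0 0;0 0 -0.02 0 0 0 0;0 0 -0.03 0 0 0 0;0 0 -0.042 0 0 0 0;0 0 -0.054 0 0 0 0;0 0 -0.066 0 0 0 0;0 0 -0.078 0 0 0 0;0 0 -0.088 0 0 0 0;0 0 -0.095 0 0 0 0;0 0 -0.1 0 0 0 0"

```text
time_s: 4.55
ee_pos: [557.8, 156.5, 195.3]
ee_rot: [179.9, -0.0, 97.6]
force: [-0.1, -0.2, -6.0]
gripper_width: 19.6
gripper_force: 55.0
```

>>> send_rows --targets "0 0 -0.004 0 0 0 0;0 0 -0.012 0 0 0 0;0 0 -0.022 0 0 0 0;0 0 -0.034 0 0 0 0;0 0 -0.048 0 0 0 0;0 0 -0.062 0 0 0 0;0 0 -0.076 0 0 0 0;0 0 -0.09 0 0 0 0;0 0 -0.104 0 0 0 0;0 0 -0.114 0 0 0 0;0 0 -0.121 0 0 0 0;0 0 -0.125 0 0 0 0"

```text
time_s: 5.55
ee_pos: [557.7, 156.4, 320.0]
ee_rot: [179.9, -0.0, 97.6]
force: [-0.3, 0.3, -4.2]
gripper_width: 19.6
gripper_force: 55.0
```

```bash
cat >> h.py <<'E'
HX,HZ=np.array([632,-250.2]),161.
G=np.array([18,0,90.])   # TCP in tray frame
def atbin(nx,nz,tilt,yaw=-5,g=None):
    "TCP for nose at nx (mm along bin +x from hinge) and nz (above hinge)"
    ro,T=tool(yaw,tilt); u=np.array([np.cos(np.radians(-5)),np.sin(np.radians(-5))])
    n=np.r_[HX+nx*u,HZ+nz]; return n+T.apply((G if g is None else g)-[-93,0,0]),ro
E
python3 - <<'E'
from h import *
st()
for a in((40,60,0),(0,20,0),(0,20,28),(-60,4,28),(-78,-33,28),(-64,-57,45)):
    p,ro=atbin(*a); print(a,p.round(1)); to(p,ro)
f=grab("scene"); cv2.imwrite("pics/s2.png",f["image"])
E
```

```text
{'time_s': 5.55, 'ee_pos': [557.73, 156.41, 320.02], 'ee_rot': [179.93, -0.01, 97.56], 'force': [-0.27, 0.29, -4.22], 'qpos': [14.53, 16.12, 77.73, 0.0, 86.08, 6.97], 'gripper_width': 19.64, 'gripper_force': 54.95}
(40, 60, 0) [ 782.4 -263.4  311. ]
shift [-0.4457  0.1675  0.0091] turn [ 0.07 -0.02 12.56]
(0, 20, 0) [ 742.6 -259.9  271. ]
shift [-0.437   0.1284  0.0491] turn [ 0.07 -0.02 12.56]
(0, 20, 28) [ 687.5 -255.1  312.6]
shift [-0.425   0.0746  0.0074] turn [-27.82  -3.09  12.3 ]
(-60, 4, 28) [ 627.8 -249.8  296.6]
shift [-0.4119  0.016   0.0234] turn [-27.82  -3.09  12.3 ]
(-78, -33, 28) [ 609.8 -248.3  259.6]
shift [-0.408  -0.0016  0.0604] turn [-27.82  -3.09  12.3 ]
(-64, -57, 45) [ 583.  -245.9  246.1]
shift [-0.4022 -0.0279  0.0738] turn [-44.75  -4.95  11.89]
```

View pics/s2.png

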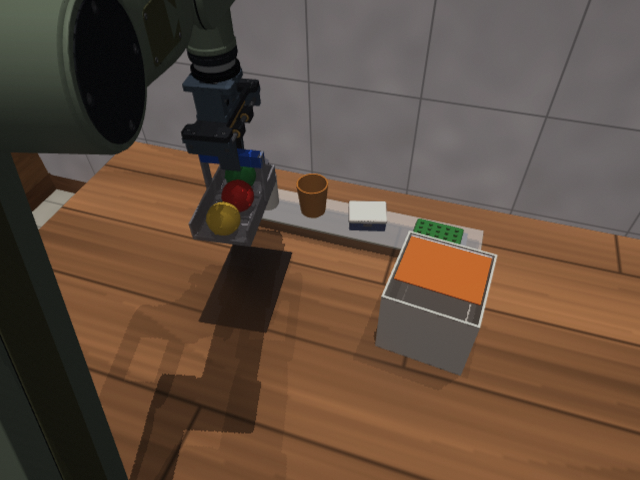

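The tray hangs level with the three balls in it (yellow at (223,219), red at (237,196), green at (240,175)), and the mat below is clear. Now I carry it across.

>>> send_rows --targets "-0.003 0 0 0 0 0 0;-0.009 0.001 0 0 0 0 0;-0.018 0.003 0 0 0 0 0;-0.03 0.005 0 0 0 0 0;-0.044 0.008 0 0 0 0 0;-0.06 0.011 0 0 0 0 0;-0.077 0.014 0 0 0 0 0;-0.095 0.017 0 0 0 0.5 0;-0.114 0.021 0 0 0 1 0;-0.134 0.025 0 0 0 1.5 0;-0.154 0.028 0 0 0 2.2 0;-0.174 0.032 0 0 0 3 0"

```text
time_s: 6.6
ee_pos: [612.4, -14.6, 318.7]
ee_rot: [-180.0, 0.0, 94.5]
force: [-0.3, -0.0, -4.7]
gripper_width: 19.5
gripper_force: 55.0
```

>>> send_rows --targets "-0.02 0.0025 0 0 0 0.8 0;-0.04 0.005 0 0 0 1.6 0;-0.06 0.0075 0 0 0 2.4 0;-0.08 0.01 0 0 0 3.2 0;-0.1 0.0125 0 0 0 4 0;-0.12 0.015 0 0 0 4.8 0;-0.139 0.017 0 0 0 5.6 0;-0.157 0.019 0 0 0 6.4 0;-0.174 0.0205 0 0 0 7.2 0;-0.189 0.022 0 0 0 7.8 0;-0.202 0.0235 0 0 0 8.3 0;-0.212 0.025 0 0 0 8.6 0"

```text
time_s: 7.6
ee_pos: [654.1, -223.0, 318.7]
ee_rot: [-180.0, 0.0, 85.9]
force: [0.2, -0.4, -4.2]
gripper_width: 19.6
gripper_force: 55.0
```

Run:
```python
from h import *
st()
p,ro=atbin(0,27,27); print(p); to(p,ro)
```

```text
{'time_s': 7.6, 'ee_pos': [654.05, -223.01, 318.72], 'ee_rot': [-179.99, 0.0, 85.88], 'force': [0.23, -0.4, -4.17], 'qpos': [-19.78, 27.51, 60.51, -0.0, 91.98, -15.66], 'gripper_width': 19.57, 'gripper_force': 54.95}
[ 689.82170967 -255.2587441   318.58353265]
shift [-0.0296  0.038   0.0001] turn [-27.01  -0.21   0.86]
```

>>> send_rows --targets "-0.006 0.002 0 0 0 0.2 0;-0.011 0.005 0 0 0 0.4 0;-0.016 0.009 0 -0.3 0 0.6 0;-0.02 0.013 0 -1 0 0.8 0;-0.024 0.017 0 -2 0 0.9 0;-0.027 0.021 0 -3 0 0.9 0;-0.029 0.025 0 -4.2 0 0.9 0;-0.03 0.029 0 -5.5 0 0.9 0;-0.03 0.032 0 -7 0 0.9 0;-0.03 0.035 0 -8.5 0 0.9 0;-0.03 0.037 0 -10 0 0.9 0;-0.03 0.038 0 -11.5 0 0.9 0"

```text
time_s: 8.6
ee_pos: [689.6, -253.5, 319.0]
ee_rot: [168.4, -0.1, 85.1]
force: [0.2, -0.4, -3.9]
gripper_width: 19.7
gripper_force: 55.0
```

>>> send_rows --targets "0 0 0 -1.5 0 0 0;0 0 0 -3 0 0 0;0 0 0 -4.5 0 0 0;0 0 0 -6 0 0 0;0 0 0 -7.5 0 0 0;0 0 0 -9 0 0 0;0 0 0 -10.5 0 0 0;0 0 0 -12 0 0 0;0 0 0 -13.3 0 0 0;0 0 0 -14.4 0 0 0;0 0 0 -15.2 0 0 0;0 0 0 -15.5 0 0 0"

```text
time_s: 9.6
ee_pos: [688.7, -253.4, 318.6]
ee_rot: [153.0, -0.1, 85.1]
force: [1.2, 0.4, -4.7]
gripper_width: 19.7
gripper_force: 55.0
```

Run:
```python
from h import *
s=st()
for a in((-60,6,27),(-74,-30,27)):
    p,ro=atbin(*a); to(p,ro)
A=R.from_euler('xyz',s["ee_rot"],degrees=True); T=A*R.from_matrix(np.array([[0,1,0],[1,0,0],[0,0,-1]]))
f=grab("scene"); cv2.imwrite("pics/s3.png",f["image"][150:400,280:600].repeat(2,0).repeat(2,1))
nose=[s["ee_pos"]+T.apply(np.array([-93,y,0])-G) for y in(-54,0,54)]; print(np.round(nose,1),proj(f,nose).round(1))
print("hinge px",proj(f,[np.r_[HX,HZ]]))
```

```text
{'time_s': 9.6, 'ee_pos': [688.66, -253.45, 318.61], 'ee_rot': [153.05, -0.11, 85.07], 'force': [1.2, 0.4, -4.66], 'qpos': [-25.29, 17.68, 80.78, 11.01, 56.57, -24.37], 'gripper_width': 19.69, 'gripper_force': 54.95}
shift [-0.0017 -0.0618 -0.0079] turn [-0.05 -0.13  0.01]
shift [-0.0017 -0.0906  0.0179] turn [-0.05 -0.13  0.01]
[[ 626.1 -302.   188. ]
 [ 630.7 -248.2  188.1]
 [ 635.4 -194.4  188.2]] [[481.  243.4]
 [452.3 235.7]
 [424.6 228.1]]
hinge px [[450.89730855 245.12623307]]
```

View pics/s3.png

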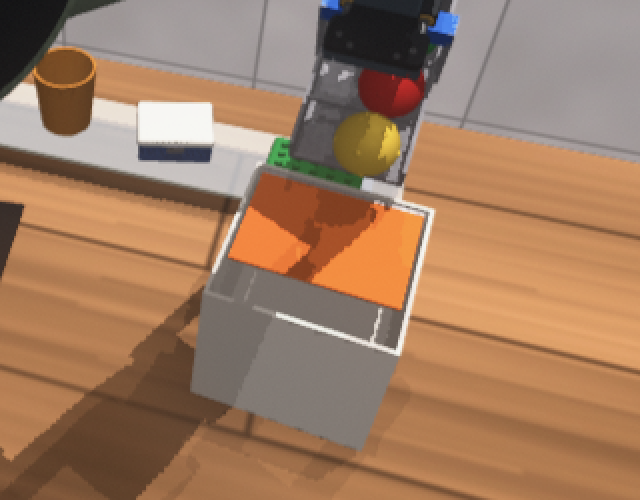

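The nose sits just above the hinge where predicted: crop (290,155) to (405,185). The balls are in and the flap is shut. Now I move in over the flap and press gently.

>>> send_rows --targets "0 -0.001 0 0 0 0 0;0 -0.004 0 0 0 0 0;-0.001 -0.009 -0.001 0 0 0 0;-0.001 -0.015 -0.002 0 0 0 0;-0.0015 -0.022 -0.003 0 0 0 0;-0.002 -0.029 -0.004 0 0 0 0;-0.002 -0.036 -0.005 0 0 0 0;-0.002 -0.043 -0.006 0 0 0 0;-0.002 -0.049 -0.007 0 0 0 0;-0.002 -0.055 -0.0075 0 0 0 0;-0.002 -0.059 -0.008 0 0 0 0;-0.002 -0.062 -0.008 0 0 0 0"

```text
time_s: 10.65
ee_pos: [630.3, -250.7, 297.9]
ee_rot: [153.0, -0.1, 85.1]
force: [-0.6, 0.6, -4.8]
gripper_width: 19.4
gripper_force: 55.0
```

>>> send_rows --targets "0 -0.001 0.001 0 0 0 0;0 -0.003 0.0025 0 0 0 0;0 -0.005 0.0045 0 0 0 0;0 -0.007 0.0065 0 0 0 0;0 -0.01 0.009 0 0 0 0;0 -0.013 0.0115 0 0 0 0;0 -0.016 0.014 0 0 0 0;0 -0.019 0.017 0 0 0 0;0 -0.022 0.02 0 0 0 0;0 -0.025 0.0225 0 0 0 0;0 -0.027 0.0245 0 0 0 0;0 -0.028 0.0255 0 0 0 0"

```text
time_s: 11.65
ee_pos: [616.8, -249.4, 261.4]
ee_rot: [153.1, -0.1, 85.1]
force: [0.5, -0.3, -0.6]
gripper_width: 19.8
gripper_force: 55.0
```

Run:
```python
from h import *
s=st()
A=R.from_euler('xyz',s["ee_rot"],degrees=True); T=A*R.from_matrix(np.array([[0,1,0],[1,0,0],[0,0,-1]]))
n=s["ee_pos"]+T.apply(np.array([-93,0,0])-G); print("nose",n, n-np.r_[HX,HZ])
f=grab("scene"); cv2.imwrite("pics/s4.png",f["image"][150:400,280:600].repeat(2,0).repeat(2,1))
for t,nx,nz in((33,-74,-38),(39,-70,-47),(45,-64,-57)):
    p,ro=atbin(nx,nz,t); to(p,ro)
```

```text
{'time_s': 11.65, 'ee_pos': [616.82, -249.36, 261.44], 'ee_rot': [153.11, -0.12, 85.07], 'force': [0.49, -0.29, -0.59], 'qpos': [-28.24, 13.14, 95.29, 14.19, 47.51, -30.66], 'gripper_width': 19.84, 'gripper_force': 54.95}
nose [ 558.77534435 -244.07422408  130.96422168] [-73.22465565   6.12577592 -30.03577832]
shift [ 0.0005 -0.0142 -0.0045] turn [-6.12 -0.14  0.  ]
shift [ 0.0005 -0.0258 -0.0046] turn [-1.212e+01 -1.400e-01 -1.000e-02]
shift [ 0.0005 -0.0371 -0.0018] turn [-18.12  -0.14  -0.02]
```

View pics/s4.png

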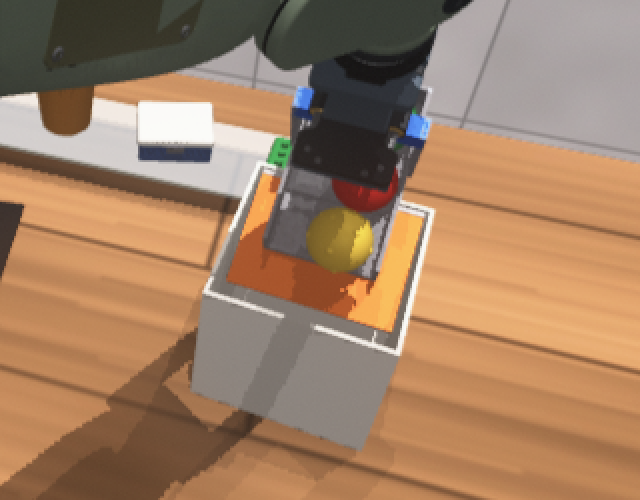

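The flap is pressed to about 22° with about 4 N on the nose, and yellow at (340,240) and red at (362,185) are still in the tray. Now I tip.

>>> send_rows --targets "0 -0.003 -0.001 -1.2 0 0 0;0 -0.007 -0.002 -3 0 0 0;0 -0.011 -0.0035 -4.6 0 0 0;0.0005 -0.0142 -0.0045 -6.1 0 0 0;0.0005 -0.017 -0.0046 -7.6 0 0 0;0.0005 -0.02 -0.0047 -9.1 0 0 0;0.0005 -0.023 -0.0047 -10.6 0 0 0;0.0005 -0.0258 -0.0046 -12.1 0 0 0;0.0005 -0.029 -0.004 -13.6 0 0 0;0.0005 -0.0315 -0.0032 -15.1 0 0 0;0.0005 -0.0343 -0.0025 -16.6 0 0 0;0.0005 -0.037 -0.0018 -18.1 0 0 0"

```text
time_s: 12.7
ee_pos: [583.8, -246.3, 247.9]
ee_rot: [134.8, -0.0, 85.0]
force: [-0.0, 1.6, 1.6]
gripper_width: 19.8
gripper_force: 55.0
```

>>> send_rows --targets "0 0 0 0 0 0 0;0 0 0 0 0 0 0;0 0 0 0 0 0 0;0 0 0 0 0 0 0;0 0 0 0 0 0 0;0 0 0 0 0 0 0;0 0 0 0 0 0 0;0 0 0 0 0 0 0;0 0 0 0 0 0 0;0 0 0 0 0 0 0"

```text
time_s: 13.53
ee_pos: [584.0, -246.1, 247.3]
ee_rot: [134.9, -0.1, 85.1]
force: [-3.6, -0.3, -0.5]
gripper_width: 19.9
gripper_force: 55.0
```

Run:
```python
from h import *
s=st()
A=R.from_euler('xyz',s["ee_rot"],degrees=True); T=A*R.from_matrix(np.array([[0,1,0],[1,0,0],[0,0,-1]]))
n=s["ee_pos"]+T.apply(np.array([-93,0,0])-G); print("nose",n-np.r_[HX,HZ])
f=grab("scene"); g=grab("top"); cv2.imwrite("pics/s5.png",np.hstack([f["image"][150:350,340:540],g["image"][150:350,370:570]]).repeat(2,0).repeat(2,1))
```

```text
{'time_s': 13.53, 'ee_pos': [583.98, -246.08, 247.28], 'ee_rot': [134.9, -0.1, 85.07], 'force': [-3.58, -0.3, -0.48], 'qpos': [-34.67, 7.22, 114.93, 52.46, 26.39, -71.27], 'gripper_width': 19.91, 'gripper_force': 54.97}
nose [-62.55357748   5.62775879 -55.87558549]
```

View pics/s5.png

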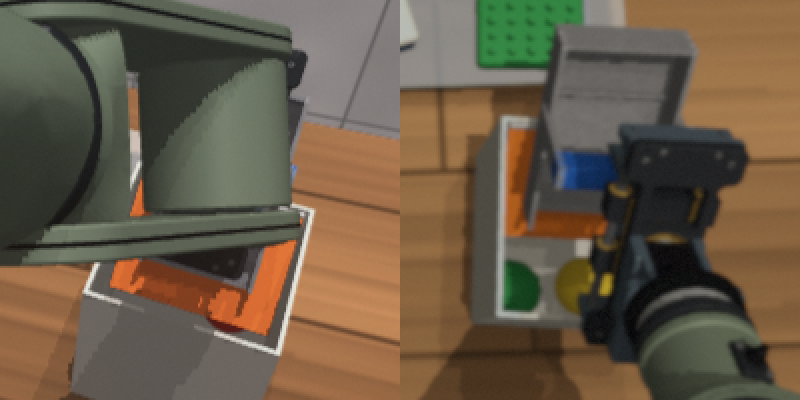

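Green and yellow are down in the bin: top crop (518,285) and (583,287). A red sliver shows at scene crop (225,323). I'll check where red is before drawing out.

>>> send_rows --targets "0 0 0 -0.5 0 0 0;0 0 0 -1 0 0 0;0 0 0 -1.5 0 0 0;0 0 0 -2 0 0 0;0 0 0 -2 0 0 0;0 0 0 -2 0 0 0"

```text
time_s: 14.13
ee_pos: [583.8, -246.2, 247.2]
ee_rot: [132.9, -0.1, 85.0]
force: [-4.1, -0.3, -0.3]
gripper_width: 19.4
gripper_force: 55.0
```

Run:
```python
from h import *
s=st()
f=grab("scene"); w=grab("wrist")["image"]; a=f["image"][270:345,370:500]
cv2.imwrite("pics/s6.png",np.hstack([cv2.resize(a,(480,277)),cv2.resize(w,(320,277))]))
for nm,i in(("scene",f["image"]),("wrist",w)):
    h=cv2.cvtColor(i,cv2.COLOR_BGR2HSV); m=cv2.inRange(h,(0,180,40),(3,255,255))|cv2.inRange(h,(175,180,40),(179,255,255))
    c=np.argwhere(m)[:,::-1]; print(nm,len(c),c.mean(0) if len(c) else "",c.min(0) if len(c) else"",c.max(0) if len(c) else"")
```

```text
{'time_s': 14.13, 'ee_pos': [583.79, -246.23, 247.15], 'ee_rot': [132.92, -0.09, 85.04], 'force': [-4.13, -0.28, -0.26], 'qpos': [-35.24, 7.13, 116.48, 59.56, 25.42, -78.59], 'gripper_width': 19.4, 'gripper_force': 54.97}
scene 34 [452.47058824 312.64705882] [446 310] [460 315]
wrist 0
```

View pics/s6.png

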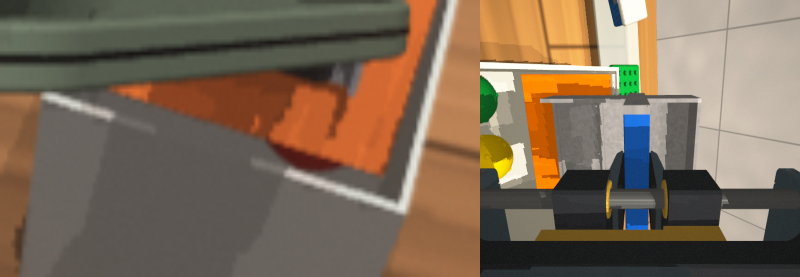

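Red sits below the flap's free edge inside the bin, since the orange edge hides its upper part, and the tray is empty. I withdraw along the reverse path.

Run:
```python
from h import *
for t,nx,nz in((39,-70,-46),(33,-74,-37),(27,-73,-29),(27,-60,8),(27,10,35)):
    p,ro=atbin(nx,nz,t); to(p+[0,4.5,0],ro)
```

```text
shift [0.0047 0.0107 0.0003] turn [ 8.08 -0.1  -0.01]
shift [0.0047 0.0215 0.0045] turn [ 1.408e+01 -1.000e-01 -1.000e-02]
shift [0.0047 0.0337 0.0136] turn [20.08 -0.1   0.  ]
shift [ 0.0047  0.0696 -0.002 ] turn [20.08 -0.1   0.  ]
shift [0.0047 0.1371 0.0309] turn [20.08 -0.1   0.  ]
```

>>> send_rows --targets "0 0.004 0 2.5 0 0 0;0 0.0075 0 5.5 0 0 0;0 0.0107 0 8 0 0 0;0 0.016 0.002 11 0 0 0;0 0.0215 0.0045 14 0 0 0;0 0.0275 0.009 17 0 0 0;0 0.034 0.0135 20 0 0 0;0 0.042 0.010 20 0 0 0;0 0.05 0.0065 20 0 0 0;0 0.058 0.003 20 0 0 0;0 0.066 -0.0005 20 0 0 0;0 0.07 -0.002 20 0 0 0"

```text
time_s: 15.23
ee_pos: [630.6, -250.5, 302.0]
ee_rot: [152.7, -0.1, 85.0]
force: [0.5, 0.2, -1.8]
gripper_width: 19.7
gripper_force: 55.0
```

>>> send_rows --targets "0 0.006 -0.004 0 0 0 0;0 0.016 -0.01 0 0 0 0;0 0.03 -0.016 0 0 0 0;0 0.045 -0.02 0 0 0 0;0 0.06 -0.022 0 0 0 0;0 0.07 -0.024 0 0 0 0;0 0.075 -0.024 0 0 0 0;0 0.075 -0.024 0 0 0 0"

```text
time_s: 15.9
ee_pos: [686.4, -255.1, 355.6]
ee_rot: [152.9, -0.1, 85.1]
force: [-0.3, 0.2, -2.0]
gripper_width: 19.8
gripper_force: 55.0
```

Run:
```python
from h import *
s=st(); t=grab("top"); f=grab("scene")
m=mask(f,*ORANGE); b,c=box(m); r=cv2.minAreaRect(cast(f,c[:,0,:],161)[:,:2].astype(np.float32)); print("flap",m.sum(),r)
P=np.array(s["ee_pos"]); to((690,-253,330),tool(-5,0)[0])
```

```text
{'time_s': 15.9, 'ee_pos': [686.38, -255.12, 355.65], 'ee_rot': [152.85, -0.1, 85.07], 'force': [-0.28, 0.23, -2.01], 'qpos': [-25.56, 16.86, 76.88, 10.68, 61.08, -23.69], 'gripper_width': 19.81, 'gripper_force': 54.96}
flap 928 ((557.0159301757812, -235.03097534179688), (120.135986328125, 118.96237182617188), 8.031891822814941)
shift [ 0.0023 -0.0068  0.024 ] turn [27.   -0.14  0.03]
```

>>> send_rows --targets "0 0 0 3 0 0 0;0 0 0 7 0 0 0;0 0 0 12 0 0 0;0 0 0 17 0 0 0;0 0 0 22 0 0 0;0 0 0 26 0 0 0;0 0 0 27 0 0 0;0 0 0 27 0 0 0"

```text
time_s: 16.67
ee_pos: [686.8, -255.1, 353.2]
ee_rot: [-180.0, -0.2, 85.1]
force: [0.4, 0.1, -2.1]
gripper_width: 19.9
gripper_force: 55.0
```

Run:
```python
from h import *
s=st(); 
for n in("top","scene"):
    t=grab(n); im=t["image"]
    C=proj(t,[[534,161,4]])[0]
    mm=cv2.inRange(im,(0,0,0),(40,40,40)); x,y=C.astype(int); z=np.zeros_like(mm); z[y-75:y+75,x-65:x+65]=mm[y-75:y+75,x-65:x+65]
    nn,l,ss,cc=cv2.connectedComponentsWithStats(z); k=1+np.argmax(ss[1:,4]); c=np.argwhere(l==k)[:,::-1]
    # pixel squares: take all four corners so that edges are unbiased
    c=np.vstack([c+[dx,dy] for dx in(-.5,.5) for dy in(-.5,.5)])
    r=cv2.minAreaRect(cast(t,c,4)[:,:2].astype(np.float32)); print(n,len(c)//4,r)
    m=mask(t,*ORANGE); b,c=box(m); r=cv2.minAreaRect(cast(t,c[:,0,:],161)[:,:2].astype(np.float32)); print("flap",m.sum(),r)
to((552.1,163.4,340),tool(7.7,0)[0])
```

```text
{'time_s': 16.67, 'ee_pos': [686.77, -255.11, 353.19], 'ee_rot': [-179.99, -0.15, 85.09], 'force': [0.43, 0.09, -2.07], 'qpos': [-21.34, 32.5, 47.24, 0.15, 100.31, -16.41], 'gripper_width': 19.89, 'gripper_force': 54.96}
top 7171 ((532.9685668945312, 160.5546112060547), (224.79763793945312, 145.50746154785156), 6.863671779632568)
flap 1247 ((555.48681640625, -229.69581604003906), (55.072696685791016, 96.12242126464844), 62.537445068359375)
scene 1603 ((653.718994140625, 282.1273498535156), (214.06900024414062, 85.30352783203125), 13.836915016174316)
flap 2393 ((566.8333740234375, -260.0039367675781), (124.24970245361328, 116.05693817138672), 84.72755432128906)
shift [ 0.4055 -0.169   0.0153] turn [  0.1   -0.11 -12.65]
```

>>> send_rows --targets "0.005 -0.002 0 0 0 0 0;0.017 -0.007 0 0 0 0 0;0.035 -0.015 0 0 0 -1 0;0.056 -0.024 0 0 0 -2 0;0.08 -0.033 0 0 0 -3 0;0.105 -0.043 0 0 0 -4 0;0.13 -0.054 0 0 0 -5 0;0.155 -0.065 0 0 0 -6 0;0.18 -0.075 0 0 0 -7 0;0.205 -0.085 0 0 0 -8 0;0.23 -0.095 0 0 0 -8.5 0;0.255 -0.105 0 0 0 -9 0"

```text
time_s: 17.77
ee_pos: [601.0, 9.2, 356.7]
ee_rot: [179.8, -0.1, 94.1]
force: [0.2, 0.6, -2.5]
gripper_width: 19.8
gripper_force: 55.0
```

>>> send_rows --targets "0.02 -0.01 0 0 0 -0.5 0;0.04 -0.02 0 0 0 -1 0;0.06 -0.029 0 0 0 -1.5 0;0.08 -0.038 0 0 0 -2 0;0.098 -0.047 0 0 0 -2.5 0;0.114 -0.055 0 0 0 -3 0;0.127 -0.061 0 0 0 -3.2 0;0.135 -0.065 0 0 0 -3.2 0;0.135 -0.065 0 0 0 -3.2 0;0.135 -0.065 0 0 0 -3.2 0"

```text
time_s: 18.6
ee_pos: [528.3, 137.8, 356.1]
ee_rot: [179.8, -0.0, 97.3]
force: [-0.1, -0.1, -2.2]
gripper_width: 19.7
gripper_force: 55.0
```

Run:
```python
from h import *
s=st(); to((551.4,163.2,200),tool(7.2,0)[0])
t=grab("top"); h=cv2.cvtColor(t["image"],cv2.COLOR_BGR2HSV)
m=mask(t,*ORANGE); b,c=box(m); r=cv2.minAreaRect(cast(t,c[:,0,:],161)[:,:2].astype(np.float32)); print("flap",m.sum(),r)
```

```text
{'time_s': 18.6, 'ee_pos': [528.34, 137.83, 356.08], 'ee_rot': [179.82, -0.03, 97.28], 'force': [-0.14, -0.05, -2.23], 'qpos': [13.41, 12.48, 77.68, 0.02, 89.66, 6.13], 'gripper_width': 19.72, 'gripper_force': 54.96}
shift [0.0221 0.0256 0.1562] turn [ 0.18 -0.03  0.08]
flap 4632 ((568.426513671875, -245.94174194335938), (152.5660400390625, 113.5715103149414), 85.59537506103516)
```

The flap reads shut, matching the start. Now I lower.

>>> send_rows --targets "0.008 0.009 0.006 0.1 0 0 0;0.018 0.02 0.018 0.2 0 0 0;0.022 0.0255 0.034 0.2 0 0 0;0.022 0.0255 0.054 0.2 0 0 0;0.022 0.0255 0.076 0.2 0 0 0;0.022 0.0255 0.098 0.2 0 0 0;0.022 0.0255 0.118 0.2 0 0 0;0.022 0.0255 0.136 0.2 0 0 0;0.022 0.0255 0.15 0.2 0 0 0;0.022 0.0255 0.156 0.2 0 0 0;0.022 0.0255 0.156 0.2 0 0 0;0.022 0.0255 0.156 0.2 0 0 0"

```text
time_s: 19.65
ee_pos: [551.9, 163.7, 199.2]
ee_rot: [-179.9, -0.1, 97.3]
force: [0.2, -0.2, -1.2]
gripper_width: 19.8
gripper_force: 55.0
```

Run:
```python
from h import *
s=st(); to((551.4,163.2,96),tool(7.2,0)[0])
```

```text
{'time_s': 19.65, 'ee_pos': [551.94, 163.65, 199.22], 'ee_rot': [-179.88, -0.07, 97.25], 'force': [0.19, -0.19, -1.22], 'qpos': [15.32, 18.97, 90.84, 0.09, 70.29, 8.03], 'gripper_width': 19.83, 'gripper_force': 54.96}
shift [-0.0005 -0.0004  0.1032] turn [-0.12 -0.07  0.05]
```

>>> send_rows --targets "0 0 0.008 0 0 0 0;0 0 0.022 0 0 0 0;0 0 0.038 0 0 0 0;0 0 0.054 0 0 0 0;0 0 0.068 0 0 0 0;0 0 0.08 0 0 0 0;0 0 0.09 0 0 0 0;0 0 0.096 0 0 0 0;0 0 0.1 0 0 0 0;0 0 0.102 0 0 0 0;0 0 0.103 0 0 0 0;0 0 0.103 0 0 0 0"

```text
time_s: 20.65
ee_pos: [551.5, 163.6, 97.2]
ee_rot: [-180.0, -0.1, 97.3]
force: [-0.0, 0.2, -1.7]
gripper_width: 19.9
gripper_force: 55.0
```

>>> send_rows --targets "0 0 0.0005 0 0 0 0;0 0 0.001 0 0 0 0;0 0 0.0015 0 0 0 0;0 0 0.002 0 0 0 0;0 0 0.002 0 0 0 0;0 0 0.002 0 0 0 0"

```text
time_s: 21.15
ee_pos: [551.2, 163.5, 94.8]
ee_rot: [-179.9, -0.1, 97.3]
force: [0.5, -0.6, -2.9]
gripper_width: 19.7
gripper_force: 55.0
```

>>> send_rows --targets "0 0 0.0005 0 0 0 0;0 0 0.001 0 0 0 0;0 0 0.001 0 0 0 0;0 0 0.001 0 0 0 0"

```text
time_s: 21.48
ee_pos: [551.2, 163.5, 94.0]
ee_rot: [-179.9, -0.1, 97.3]
force: [-0.9, -0.8, 0.1]
gripper_width: 19.5
gripper_force: 55.0
```

Run:
```python
from h import *
s=st(); f=grab("wrist"); cv2.imwrite("pics/w7.png",f["image"])
print(proj(f,[[533.5+a*.992-b*.125,161+a*.125+b*.992,z] for a,b,z in((-115,75,4),(115,75,4),(-115,-75,4),(115,-75,4),(93,54,44),(93,-54,44),(-93,54,4),(-93,-54,4))]).round(0))
```

```text
{'time_s': 21.48, 'ee_pos': [551.21, 163.52, 94.02], 'ee_rot': [-179.93, -0.08, 97.26], 'force': [-0.86, -0.78, 0.07], 'qpos': [15.33, 24.05, 99.42, 0.1, 56.58, 8.01], 'gripper_width': 19.53, 'gripper_force': 54.97}
[[113. 133.]
 [460. 133.]
 [140. 335.]
 [439. 335.]
 [443. 172.]
 [428. 339.]
 [149. 165.]
 [166. 310.]]
```

View pics/w7.png

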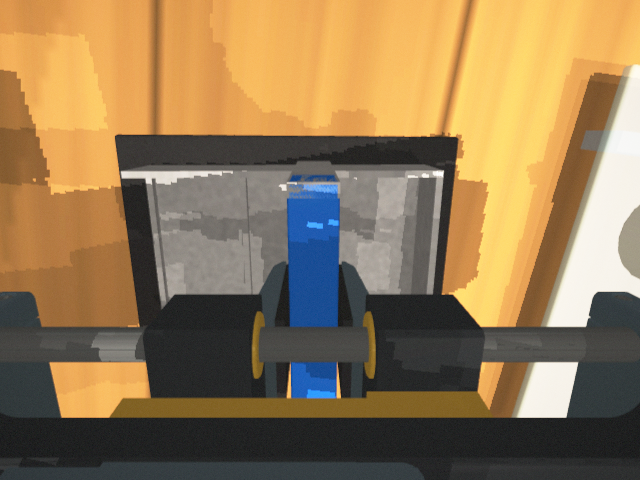

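The tray is down: the wrist force falls to 0 and the mat corners at (117,136) and (458,137) lie within 2–3 px of prediction. Release and retreat.

>>> send_rows --targets "0 0 0 0 0 0 30;0 0 0 0 0 0 50;0 0 0 0 0 0 70;0 0 0 0 0 0 70;0 0 0 0 0 0 70;0 0 0 0 0 0 70;0 0 0 0 0 0 70"

```text
time_s: 22.12
ee_pos: [551.2, 163.5, 93.8]
ee_rot: [-179.9, -0.1, 97.3]
force: [0.3, -0.1, 0.9]
gripper_width: 62.9
gripper_force: 0.0
```

>>> send_rows --targets "0 0 -0.005 0 0 0 70;0 0 -0.015 0 0 0 70;0 0 -0.03 0 0 0 70;0 0 -0.05 0 0 0 70;0 0 -0.075 0 0 0 70;0 0 -0.1 0 0 0 70;0 0 -0.125 0 0 0 70;0 0 -0.15 0 0 0 70;0 0 -0.165 0 0 0 70;0 0 -0.175 0 0 0 70;0 0 -0.18 0 0 0 70;0 0 -0.18 0 0 0 70"

```text
time_s: 23.12
ee_pos: [551.7, 163.3, 275.0]
ee_rot: [180.0, -0.1, 97.3]
force: [1.2, -0.0, -0.4]
gripper_width: 63.8
gripper_force: 0.0
```

Run:
```python
from h import *
s=st(); f=grab("wrist"); h=cv2.cvtColor(f["image"],cv2.COLOR_BGR2HSV)
m=cv2.inRange(h,(100,100,40),(130,255,255)); m[:,:290]=0;m[:,400:]=0
n,l,ss,_=cv2.connectedComponentsWithStats(m); c=np.argwhere(l==1+np.argmax(ss[1:,4]))[:,::-1]
r=cv2.minAreaRect(cast(f,c,124)[:,:2].astype(np.float32)); print("bar",r)
t=grab("top"); sc=grab("scene")
for g in(t,sc):
    m=mask(g,*ORANGE); b,c=box(m); print("flap",m.sum(),cv2.minAreaRect(cast(g,c[:,0,:],161)[:,:2].astype(np.float32)))
cv2.imwrite("pics/end.png",np.hstack([cv2.resize(t["image"],(400,300)),cv2.resize(f["image"],(400,300))]))
```

```text
{'time_s': 23.12, 'ee_pos': [551.68, 163.34, 274.98], 'ee_rot': [179.97, -0.09, 97.26], 'force': [1.19, -0.05, -0.38], 'qpos': [15.3, 16.55, 83.4, 0.08, 80.0, 8.02], 'gripper_width': 63.82, 'gripper_force': 0.0}
bar ((551.0504760742188, 164.00173950195312), (20.564512252807617, 104.19859313964844), 7.655141353607178)
flap 4611 ((568.1895141601562, -245.5045166015625), (153.67276000976562, 113.41848754882812), 85.24336242675781)
flap 3930 ((568.666748046875, -244.73672485351562), (155.89537048339844, 115.35006713867188), 85.02648162841797)
```

View pics/end.png

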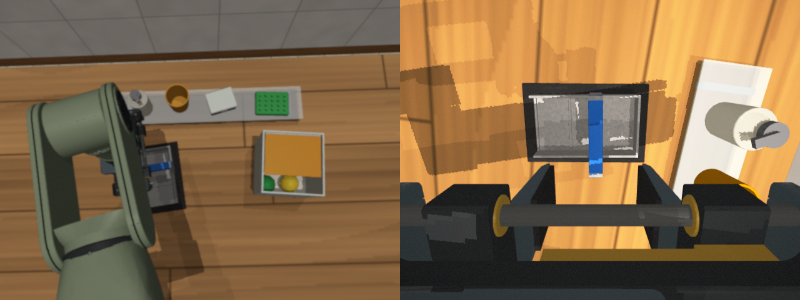

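The tray stands upright in the middle of the mat. The flap is shut with the same outline as at the start, green and yellow show in the bin's slot, the bystanders look unmoved and the gripper is clear. Red shows nowhere outside, which fits with it lying under the flap. I hand in.

```bash
python3 -c "
from workcell import env
print(env.job_done())"
```

```text
the job is handed in; nothing more can be done
None
```

The job is handed in at about 23 s: the balls were tipped into the bin (yellow and green visible there, red last seen under the flap edge and now out of sight), the flap is shut, the empty tray is back in the middle of its mat and released, and the bystanders were left alone.

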